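# Cock and load the toy catapult

## Robot

A 7-joint arm with a two-finger parallel gripper is mounted at the origin on the work surface; the furniture and walls round the work are solid. World frame = base frame: x ahead of the robot, y to its left, z up, the work surface at z = 0. Lengths are in m, angles in rad, forces in N, time in s.
With the tool pointing down it reaches from about 0.425 to 0.925 m from the base axis. Payload 6.8 kg.
Tool frame: the origin (TCP) lies at the very end of the fingers, on their centre line; the grasp point (between the pads) lies 19 mm behind it; z points along the fingers, y is the line along which they close (so a half turn about z gives the same grasp; the last joint's range is limited). The gripper opens to 85 mm and grips with 20 to 120 N. Pads are 22 mm wide; open, the fingers measure 114 mm over their backs; the gripper's body (76 mm by 85 mm) begins 54 mm behind the grasp point. The pads swing forward as they close: fully open they stand 13 mm farther back than shut.
Start: joints at [1.152, 0.477, 0.022, 1.555, -0.011, 1.109, -0.083], TCP at [0.206, -0.643, 0.231] pointing down, gripper open.
Joint ranges: [-2.96, 2.96], [-0.34, 2.1], [-1.41, 1.46], [0.24, 2.44], [-1.37, 4.51], [0.17, 1.92], [-2.96, 2.96]. Speed limits (rad/s): [2.39, 2.39, 3.14, 3.14, 3.14, 3.14, 3.14].

## Interface

Orientations are given as a rotation vector (axis times angle).
In Python, from bench import get_obs, viewer, r gives the robot as it stands. The module is installed in compiled form; this text tells all that it offers.
- The arm moves only by the tool play_rows, never from a script. Its argument "commands" is a list that holds one entry, the list of rows, each a list of 5 numbers: the gripper's target within -1 to 1 (shut at 1, half-way at 0, fully open at -1), then the shift along the tool's x, y, z scaled (see below), then the turn about the tool's z scaled (see below). A call has 1 to 12 rows; each row is the pose to reach, as a shift and turn from the pose commanded when the call began, along the tool's axes at that moment; what a row does not reach only later rows make up. The controller multiplies each number of a shift by 0.2 m and each number of a turn by pi/2 rad. A row lasts 1/12 s, in which the tool goes at most 41.7 mm and 7.16 degrees, less where a joint would pass 70% of its speed; a pose out of reach is approached as far as the arm can. A call with a number of a shift or a turn outside -1 to 1 is refused whole. A call with a gripper value outside its range is refused whole. The fingers move at their own pace and stop on an object; "grip_force" is the grip in N (left out, the last holds). Time passes only in rows, so rows that repeat a pose let the fingers close. It gives the time, the measured TCP pose, the force, the opening and the grip force at its end, in the units of the state.
- get_obs(): the state, without advancing time (a new reading comes with each control period).
- viewer.grab_frame(name): name is "scene" or "top" or "wrist"; returns a dict with "pixels" (480x640x3 uint8, red, green, blue), "fovy" (degrees; the focal length in pixels is half the picture's height over the tangent of half this angle, whatever the lens; pixels are square), "cx", "cy" (the principal point, pixels), "world_to_cam" (4x4, takes a point from world to camera coordinates); the wrist camera has in their place "hand_eye" (4x4, takes a point from camera to tool coordinates, whose origin is the TCP and whose axes are the flange's). Camera axes: x right, y up, looking along -z (the intrinsics and any distortion apply to the point x, -y, -z); pixel columns grow to the right and rows downward; lengths in m; the calibration is good to about 2 mm. The wrist camera is an equidistant fisheye: a pixel r from the principal point sees the ray r / f radians off the axis. A picture is of the moment at which its call begins: read the wrist's pose just before it. There is no depth.
- r.hand_in(): hands the job in; it is judged then, once.
Trained networks look in a picture, given as the dict that the camera call returned (one of the last four; its "shot" number tells which), for a name from the list of things; names that differ only in an ending like _2 or _b are one class to them, and where a whole thing is asked for, a point or a joint stands for the part that bears it (a point fixed in the world has none). Each returns a list of dicts, best first, with "score" (0 to 1); they miss things now and then, are a little off and sometimes report something else, mostly with a low value. They report only what shows in the picture. A call takes as long as a camera call. They do not tell look-alikes from the thing itself.
- viewer.trace(picture, thing): "pixels" (480x640 bool, what is visible of it) and "rect" ([left, top, right, bottom] in pixels, round what is visible of it).
The state is a dict: "clock": time; "joints": joint angles; "qvel": joint speeds; "tau": joint torques, N m; "tcp_pos": TCP position; "orientation": TCP orientation; "contact_force": force on the tool from outside, world axes, zero at the start; "moment": the same for the moment, N m; "grip_width": finger opening in m; "gripper_force": force on a finger pad.
Only numpy, scipy, OpenCV 4.12 (cv2) and the standard library are available. Lean on these libraries where they do the work, as an engineer would, in place of code of your own. Each camera call takes 0.05 s, during which the arm holds its last target. There are 200 camera calls.

## Task

Get the wooden toy catapult ready for a shot: draw its sprung throwing arm back and down until the bar at its tip is hooked under the steel catch and stays there by itself, then lay the orange ball in the arm's blue cup. The catch has a hair trigger (the red paddle): the arm must not fly up at any time. Leave the nail tin, sanding block, glue bottle and pencil cup where they are.

Things in the scene. Friction and masses are not known exactly. Their poses are not given: they have to be found in the camera images.
- catapult: Toy catapult, screwed to the bench: plywood base board 260 x 110 x 18 mm, origin at the centre of its underside; x along the board in the direction of throw, z up, y to the left. Two wooden cheeks stand at x = +50 to +100 mm, 80 mm apart over their outsides, up to z = 93, then narrower (x over 78 mm) up to z = 162 mm with a cross bar. The catch stands at the -x end, mid-width.
- axle (a point): Middle of the throwing arm's axle, which is parallel to the catapult's y: at x = 75, y = 0, z = 75 mm in the catapult's frame. At arm angle t the centre line of the tip bar is at x = 75 - 170 sin t, z = 75 + 170 cos t mm.
- throw_arm (a joint): Angle of the sprung arm, rad: 0 = upright, at rest; grows as its tip swings back (-x) and down; 1.5 = lowest stop. The spring pulls to 0: 1.6 N at the tip bar at 0, 5 N at 1.4. Going down, the bar meets the catch's ramp at 1.28 and pushes it back; past about 1.39 (1.45 to be sure) the catch snaps over the bar. Let go, the bar rises a little and stays hooked at about 1.38.
- bar_left (a point): Middle of the free left (+y) half of the wooden bar at the tip of the throwing arm: round, 12 mm diameter, parallel to y, reaching 62 mm to each side of the arm's middle; this point is 40 mm left of the middle. The arm itself is 18 mm wide (y) and 10 mm thick. The point moves with the arm; the bar may turn between the fingers.
- catch (a joint): Angle of the steel catch, rad: 0 = forward, where a light spring holds it (hooking position); grows to 0.45 as it tips back (-x). About 0.06 lets the hooked bar go. Its pivot is at x = -88, z = 52 mm in the catapult's frame.
- nose (a point): Lower front edge of the catch's hooking nose; with the catch forward at x = -89, y = 0, z = 113.5 mm in the catapult's frame. The catch is 12 mm wide (y) and reaches up to z = 143 mm; above the nose a 45 degree ramp faces up and to +x.
- trigger (a point): Centre of the red trigger paddle, 5 x 18 x 26 mm, at the right (-y) side of the catch, behind the right half of the bar's cocked place: at x = -112, y = -40, z = 102 mm in the catapult's frame. Pushed to -x with about 1 N it fires the cocked arm.
- cup_seat (a point): Where the ball's centre lies when it sits in the blue cup on the arm. The cup is a shallow round one, 40 mm outside and 32 mm inside diameter, 113 mm from the axle along the arm; it opens to +x while the arm is upright and up when the arm is drawn back. Its rim is 15 mm below this point when the arm is hooked; the ball lies on the rim's inner edge.
- ball_center (a point): Centre of the orange ball, 44 mm diameter, about 40 g. It lies on a loose turned stand of dark wood (60 mm foot, slim stem, 38 mm ring on top whose rim is 56 mm above the bench); the ball's centre is 72 mm above the bench.
- ball: The orange ball; its frame turns with it, so take its place from ball_center.
- nail_tin: Open grey tin of nails, 68 mm diameter, 62 mm high, origin under its middle. To be left alone.
- sanding_block: Wooden sanding block, 81 x 119 x 30 mm, origin under its middle. To be left alone.
- glue_bottle: White glue bottle with a red nozzle, 54 mm diameter, 173 mm high, origin under its middle. To be left alone.
- pencil_cup: Grey cup with pencils, 79 x 96 x 154 mm, origin under its middle. To be left alone.
Not all that is in view belongs to the job. Several things have the shape of the ball; the one meant has the colours described above.

How it is judged:
By the outcome, as a careful person would: the job done as asked, in the order asked, and still so for the second after the job is handed in, with the robot touching nothing.
It also fails if it takes over 64 s, if anything falls off the work surface, if the arm or the gripper's body presses on something with over 40 N, if the wrist force passes 120 N, or if a joint passes its speed limit or range.

## Working session

There is one attempt and no reset: what is moved stays moved. The work goes in short steps, Python scripts to look and compute and a tool call to move; the robot and the scene stay as the last step left them, time stands still between calls to the robot, and variables do not carry over. Pictures are saved under pics/ and viewed, at most 11 in all, crops included, and the job is handed in when it is done.

Besides the shell and the picture viewer there is one more tool, called after "Call:" as name(argument=value, ...) on one line, values as JSON. play_rows: Moves the arm, as the interface text tells. Shifts and turns lie within -1 to 1; 1 stands for 0.2 m of shift or pi/2 rad of turn. Its arguments: {"type":"object","properties":{"commands":{"type":"array","items":{"type":"array","items":{"type":"array","items":{"type":"number","minimum":-1,"maximum":1}}}},"grip_force":{"type":"number"}},"required":["commands"]}

```bash
mkdir -p pics
cat > h.py <<'E'
import numpy as np, cv2
from scipy.spatial.transform import Rotation as R
from bench import get_obs, viewer, r
def save(p,n): cv2.imwrite(n,cv2.cvtColor(p['pixels'],cv2.COLOR_RGB2BGR))
def f(p): return 240/np.tan(np.radians(p['fovy'])/2)
def ray(p,u,v):
    W=np.linalg.inv(p['world_to_cam']); d=np.array([(u-p['cx'])/f(p),-(v-p['cy'])/f(p),-1])
    return W[:3,3],W[:3,:3]@d
def atz(p,u,v,z):
    o,d=ray(p,u,v); return o+d*(z-o[2])/d[2]
def proj(p,X):
    c=p['world_to_cam']@np.append(X,1); return p['cx']+f(p)*c[0]/-c[2], p['cy']-f(p)*c[1]/-c[2]
E
python3 - <<'E'
from h import *
o=get_obs(); print({k:np.round(v,3) for k,v in o.items()})
for n in ['top','scene']:
    p=viewer.grab_frame(n); save(p,f'pics/{n}0.png'); print(n,p['fovy'],p['cx'],p['cy'],[k for k in p]); print(np.linalg.inv(p['world_to_cam']).round(3))
    for t in ['catapult','throw_arm','ball','catch','nail_tin','sanding_block','glue_bottle','pencil_cup']:
        for x in viewer.trace(p,t)[:3]:
            m=x['pixels']; ys,xs=np.nonzero(m); print(t,round(x['score'],2),np.round(x['rect']),xs.mean().round(1),ys.mean().round(1),p['pixels'][m].mean(0).round())
E
```

```text
{'clock': np.float64(0.0), 'joints': array([ 1.152,  0.478,  0.022,  1.556, -0.012,  1.109, -0.083]), 'qvel': array([-0.001, -0.   ,  0.001,  0.001,  0.   , -0.002, -0.002]), 'tau': array([ 0.0000e+00, -5.9645e+01,  1.6070e+00, -2.8120e+01,  1.2000e-02,
        9.0000e-03, -0.0000e+00]), 'tcp_pos': array([ 0.206, -0.642,  0.23 ]), 'orientation': array([-3.102e+00, -4.860e-01,  1.000e-03]), 'contact_force': array([0.713, 0.392, 0.002]), 'moment': array([-0.058,  0.006,  0.019]), 'gripper_force': np.float64(0.0), 'grip_width': np.float64(0.085)}
top 56.342472496953526 321.26761573875666 246.1357994890527 ['pixels', 'fovy', 'cx', 'cy', 'world_to_cam', 'shot']
[[ 2.000e-03  9.850e-01 -1.700e-01  2.430e-01]
 [-1.000e+00 -1.000e-03 -1.600e-02  3.000e-02]
 [-1.600e-02  1.700e-01  9.850e-01  1.411e+00]
 [ 0.000e+00  0.000e+00  0.000e+00  1.000e+00]]
catapult 0.66 [225. 168. 303. 268.] 266.1 220.3 [190. 166. 129.]
catapult 0.51 [226. 169. 270. 205.] 249.7 185.9 [104.  80.  65.]
throw_arm 0.73 [228. 171. 267. 206.] 250.2 185.9 [105.  80.  65.]
ball 0.62 [400. 311. 416. 326.] 409.4 316.7 [ 58. 
[... 704 characters left out ...]
]
[[ 0.546  0.34  -0.766 -0.447]
 [-0.838  0.221 -0.499 -0.549]
 [-0.     0.914  0.406  0.633]
 [ 0.     0.     0.     1.   ]]
catapult 0.63 [260. 167. 310. 267.] 287.3 224.4 [165. 138. 109.]
throw_arm 0.75 [265. 168. 310. 229.] 288.4 188.5 [134. 106.  83.]
throw_arm 0.17 [274. 233. 297. 264.] 278.2 246.4 [148. 124. 119.]
ball 0.64 [414. 314. 435. 338.] 422.1 325.4 [215. 134.  46.]
ball 0.63 [367. 355. 394. 375.] 379.2 365.6 [ 68. 175. 165.]
ball 0.58 [381. 387. 408. 411.] 393.9 397.7 [222. 201.  56.]
catch 0.68 [270. 228. 294. 268.] 278.5 246.6 [155. 131. 125.]
nail_tin 0.67 [353. 300. 384. 342.] 368.8 321.0 [139. 132. 124.]
pencil_cup 0.55 [408. 213. 431. 281.] 419.0 255.5 [111.  92.  80.]
```

Run:
```python
from h import *
t=cv2.imread('pics/top0.png')[140:360,190:450]; s=cv2.imread('pics/scene0.png')[150:420,240:450]
t=cv2.resize(t,None,fx=2.2,fy=2.2,interpolation=2)
s=cv2.resize(s,None,fx=2.05,fy=2.05,interpolation=2)
H=max(t.shape[0],s.shape[0]); c=np.zeros((H,800,3),np.uint8)
t=cv2.resize(t,(390,330)); s=cv2.resize(s,(405,521)); c=np.zeros((530,800,3),np.uint8); c[:330,:390]=t; c[:521,393:798]=s
cv2.imwrite('pics/a.png',c)
```

```text
(no output)
```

View pics/a.png

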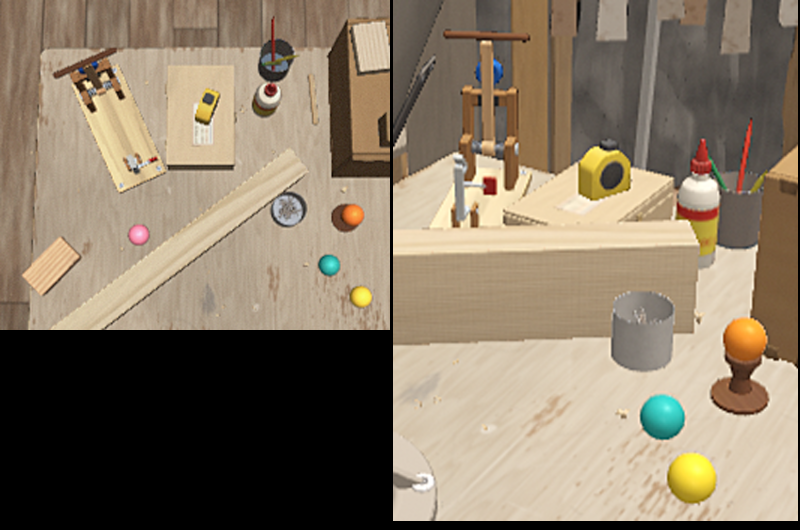

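```bash
cat > fit.py <<'E'
from h import *
from scipy.optimize import least_squares
t=viewer.grab_frame('top'); s=viewer.grab_frame('scene')
def red(p,box):
    x0,y0,x1,y1=box; a=p['pixels'][y0:y1,x0:x1].astype(int); m=(a[...,0]>110)&(a[...,1]<60)&(a[...,2]<60)
    ys,xs=np.nonzero(m); print('red',len(xs)); return xs.mean()+x0,ys.mean()+y0
obs=[(t,(0.075,.062,.245),(227,191.5)),(t,(.075,-.062,.245),(267.5,173.5)),(s,(.075,.062,.245),(266.5,168.5)),(s,(.075,-.062,.245),(310,170)),
 (t,(-.112,-.040,.106),red(t,(280,235,305,258))),(s,(-.112,-.04,.102),red(s,(280,235,300,256))),
 (t,(-.13,.055,.018),(190+120/1.5,140+191/1.5)),(t,(-.13,-.055,.018),(190+164/1.5,140+172/1.5))]
def w(q,X):
    c,sn=np.cos(q[2]),np.sin(q[2]); return np.array([q[0]+c*X[0]-sn*X[1],q[1]+sn*X[0]+c*X[1],X[2]])
def res(q): return np.concatenate([np.subtract(proj(p,w(q,X)),uv) for p,X,uv in obs])
S=least_squares(res,[.6,.15,.4],loss='soft_l1'); q=S.x; print(q.round(4),res(q).reshape(-1,2).round(1).tolist())
for n,X in dict(barL=(.075,.044,.245),cock=(-.094,.044,.0955),cup=(-.036,0,.11)).items(): v=w(q,X); print(n,v.round(4),np.hypot(v[0],v[1]).round(3))
b=[]
for p in (t,s):
    a=p['pixels'].astype(int); 
    for x in viewer.trace(p,'ball'):
        c=p['pixels'][x['pixels']].mean(0)
        if 90<c[1]<160 and c[0]>180 and c[2]<90:
            m=x['pixels']; ys,xs=np.nonzero(m); l,tt,rr,bb=x['rect'];b.append((p,(xs.mean(),ys.mean()))); print(x['rect'],xs.mean(),ys.mean(), atz(p,xs.mean(),ys.mean(),.072))
S=least_squares(lambda X:np.concatenate([np.subtract(proj(p,X),uv) for p,uv in b]),[.3,-.2,.07]); print('ball',S.x.round(4),S.fun.round(1))
# beam top corners etc
print('tin',atz(t,381.6,279.5,.062)); print('bottle',atz(t,370,203,.1)); print('cup',atz(t,373,182,.15))
for u,v in [(190+40,140+330/1.0/1.5),(190+292/1.5,140+151/1.5),(190+308/1.5,140+172/1.5)]: print('beam',atz(t,u,v,.08))
for u,v in [(167,66),(233,66),(167,165),(233,165)]: print('box',atz(t,190+u/1.5,140+v/1.5,.06))
E
python3 fit.py
```

```text
red 4
red 42
[0.5541 0.2182 0.4248] [[-0.6, -0.9], [1.0, -1.2], [-1.6, -0.4], [-0.0, 0.0], [1.1, 0.2], [-0.9, 0.8], [-0.7, 0.9], [2.1, -0.7]]
barL [0.6043 0.2892 0.245 ] 0.67
cock [0.4503 0.2196 0.0955] 0.501
cup [0.5213 0.2034 0.11  ] 0.56
[416.1, 276.1, 433.6, 291.2] 424.6646706586826 283.23353293413174 [ 0.36144428 -0.25690898  0.072     ]
[413.0, 315.6, 431.7, 336.4] 422.13212435233163 325.31088082901556 [ 0.3685574  -0.25898127  0.072     ]
ball [ 0.363  -0.2594  0.075 ] [ 1.  -0.6 -0.8  0.1]
tin [ 0.37351289 -0.13032361  0.062     ]
bottle [ 0.60078603 -0.09577971  0.1       ]
cup [ 0.65042432 -0.10079835  0.15      ]
beam [0.13801699 0.31490365 0.08      ]
beam [ 0.4890149  -0.13987279  0.08      ]
beam [ 0.4463257  -0.17081744  0.08      ]
box [0.6737442  0.11439594 0.06      ]
box [ 0.67330682 -0.02351014  0.06      ]
box [0.46397395 0.1124114  0.06      ]
box [ 0.46387787 -0.02199042  0.06      ]
```

Call:
play_rows(commands=[[[-1,0,-0.2,-0.6,-0.1],[-1,0.2,-0.4,-0.85,-0.2],[-1,0.4,-0.6,-0.85,-0.3],[-1,0.6,-0.8,-0.85,-0.4],[-1,0.8,-1,-0.85,-0.5],[-1,1,-1,-0.85,-0.6],[-1,1,-1,-0.85,-0.6],[-1,1,-1,-0.85,-0.6]]], grip_force=40)

```text
clock: 1.77
tcp_pos: [0.3215, -0.4094, 0.396]
orientation: [2.538, 1.849, -0.0]
contact_force: [0.4, -1.0, -0.2]
grip_width: 0.0856
gripper_force: 0.0
```

```bash
cat >> h.py <<'E'
def plan(pts):
    """pts: list of (xyz, tool-y azimuth deg); print shift/turn units from the present pose"""
    o=get_obs(); M=R.from_rotvec(o['orientation']).as_matrix(); az=np.degrees(np.arctan2(M[1,1],M[0,1]))
    print('t',o['clock'].round(2),'tcp',o['tcp_pos'].round(4),'az',az.round(2),'tilt',M[:,2].round(3),'F',o['contact_force'].round(1),'w',o['grip_width'].round(4),'gf',o['gripper_force'].round(1),'q7',o['joints'][6].round(2))
    for X,a in pts:
        d=M.T@(np.array(X)-o['tcp_pos'])/.2; tr=-(((a-az)+180)%360-180)/90
        print(d.round(3).tolist(),round(tr,3))
E
python3 -c "
from h import *
plan([((.604,.289,.36),24.3)])"
```

```text
Traceback (most recent call last):
  File "h.py", line 16, in plan
    print('t',o['clock'].round(2),'tcp',o['tcp_pos'].round(4),'az',az.round(2),'tilt',M[:,2].round(3),'F',o['contact_force'].round(1),'w',o['grip_width'].round(4),'gf',o['gripper_force'].round(1),'q7',o['joints'][6].round(2))
              ^^^^^^^^^^^^^^^^
AttributeError: 'float' object has no attribute 'round'
```

```bash
sed -i "s/o\['clock'\].round(2)/round(float(o['clock']),2)/; s/o=get_obs(); M/o={k:np.array(v,float) for k,v in get_obs().items()}; M/" h.py
python3 -c "
from h import *
plan([((.46,-.13,.38),0),((.604,.289,.36),24.3)])"
```

```text
t 1.77 tcp [ 0.3215 -0.4094  0.396 ] az -17.86 tilt [ 0.    -0.001 -1.   ] F [ 0.4 -1.  -0.2] w 0.0856 gf 0.0 q7 0.44
[1.542, 0.23, 0.079] -0.198
[3.757, 0.273, 0.177] -0.468
```

Call:
play_rows(commands=[[[-1,0.2,0.05,0,-0.05],[-1,0.4,0.1,0,-0.1],[-1,0.6,0.2,0,-0.15],[-1,0.8,0.25,0,-0.2],[-1,1,0.3,0,-0.2],[-1,1,0.3,0,-0.2]]])

```text
clock: 2.27
tcp_pos: [0.4447, -0.2314, 0.3957]
orientation: [2.211, 2.231, 0.006]
contact_force: [1.5, 0.8, -0.3]
grip_width: 0.0853
gripper_force: 0.0
```

```bash
python3 -c "
from h import *
plan([((.54,.0,.38),14),((.604,.289,.36),24.3)])"
```

```text
t 2.27 tcp [ 0.4447 -0.2314  0.3957] az 0.52 tilt [ 0.003  0.003 -1.   ] F [ 1.5  0.8 -0.3] w 0.0853 gf 0.0 q7 0.33
[1.152, 0.487, 0.083] -0.15
[2.594, 0.819, 0.188] -0.264
```

Call:
play_rows(commands=[[[-1,0.2,0.1,0,-0.05],[-1,0.4,0.2,0,-0.1],[-1,0.6,0.25,0,-0.15],[-1,0.8,0.3,0,-0.2],[-1,1,0.35,0,-0.26],[-1,1,0.35,0,-0.26]]])

```text
clock: 2.77
tcp_pos: [0.5119, -0.0313, 0.3957]
orientation: [-1.709, -2.636, -0.006]
contact_force: [0.2, 0.9, 0.7]
grip_width: 0.0856
gripper_force: 0.0
```

Call:
play_rows(commands=[[[-1,0.2,0.1,0,0],[-1,0.4,0.2,0,0],[-1,0.6,0.3,0,0],[-1,0.8,0.4,0,0],[-1,1,0.45,0,0],[-1,1,0.45,0,0],[-1,1,0.45,0,0]]])

```text
clock: 3.35
tcp_pos: [0.5135, 0.1837, 0.3953]
orientation: [-1.719, -2.628, -0.002]
contact_force: [-0.1, 0.3, -0.2]
grip_width: 0.0853
gripper_force: 0.0
```

```bash
python3 -c "
from h import *
plan([((.604,.289,.34),24.3)])
p=viewer.grab_frame('wrist'); save(p,'pics/w1.png'); print(p['fovy'],p['cx'],p['cy'],p['hand_eye'].round(4))"
```

```text
t 3.35 tcp [0.5135 0.1837 0.3953] az 23.63 tilt [-0.     0.002 -1.   ] F [-0.1  0.3 -0.2] w 0.0853 gf 0.0 q7 -0.19
[0.3, 0.625, 0.278] -0.007
65.70646984690485 314.65618923583315 240.9480377401097 [[ 1.200e-03  9.591e-01  2.832e-01  7.160e-02]
 [ 1.000e+00 -1.300e-03  2.000e-04  2.000e-04]
 [ 6.000e-04  2.832e-01 -9.591e-01 -1.417e-01]
 [ 0.000e+00  0.000e+00  0.000e+00  1.000e+00]]
```

View pics/w1.png

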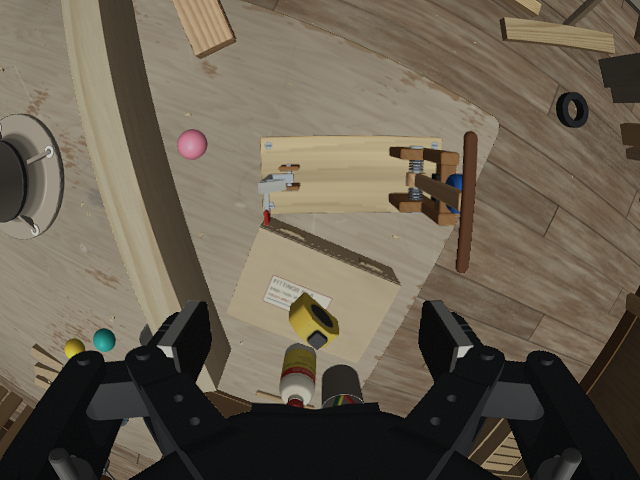

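```bash
cat >> h.py <<'E'
def wpose(o):
    T=np.eye(4); T[:3,:3]=R.from_rotvec(o['orientation']).as_matrix(); T[:3,3]=o['tcp_pos']; return T
def wproj(p,T,X):
    c=np.linalg.inv(T@p['hand_eye'])@np.append(X,1); v=np.array([c[0],-c[1],-c[2]]); h=np.hypot(v[0],v[1]); k=f(p)*np.arctan2(h,v[2])/h
    return p['cx']+k*v[0],p['cy']+k*v[1]
def wray(p,T,u,v):
    d=np.array([u-p['cx'],v-p['cy']]); h=np.hypot(*d); a=h/f(p); c=np.array([*(d/h*np.sin(a)),np.cos(a)]); C=T@p['hand_eye']
    return C[:3,3],C[:3,:3]@(c*[1,-1,-1])
def watz(p,T,u,v,z):
    o,d=wray(p,T,u,v); return o+d*(z-o[2])/d[2]
E
cat > fit2.py <<'E'
from h import *
from scipy.optimize import least_squares
T=wpose(get_obs()); p=viewer.grab_frame('wrist')
obs=[((.075,.062,.245),(470,133)),((.075,-.062,.245),(462,271)),((-.112,-.04,.102),(266.5,217)),((-.13,.055,.018),(261,137)),((-.13,-.055,.018),(262,213.5))]
def w(q,X):
    c,sn=np.cos(q[2]),np.sin(q[2]); return np.array([q[0]+c*X[0]-sn*X[1],q[1]+sn*X[0]+c*X[1],X[2]])
def res(q): return np.concatenate([np.subtract(wproj(p,T,w(q,X)),uv) for X,uv in obs])
q=least_squares(res,[.554,.218,.425],loss='soft_l1').x; print(q.round(4),res(q).reshape(-1,2).round(1).tolist(),res([.5541,.2182,.4248]).round(1))
for n,X in dict(barL=(.075,.044,.245),cock=(-.094,.044,.0955),cup=(-.036,0,.11)).items(): v=w(q,X); print(n,v.round(4))
plan([(w(q,(.075,.045,.33)),np.degrees(q[2]))])
E
python3 fit2.py
```

```text
[0.5578 0.217  0.4275] [[0.7, -1.8], [-1.1, 2.4], [0.8, -0.6], [-1.6, 0.1], [0.6, 0.6]] [-2.2 -5.  -3.9 -0.1 -1.8 -2.9 -3.6 -1.9 -1.6 -1.4]
barL [0.6078 0.2881 0.245 ]
cock [0.454  0.2181 0.0955]
cup [0.5251 0.2021 0.11  ]
t 3.45 tcp [0.5152 0.1785 0.3949] az 23.21 tilt [-0.    -0.001 -1.   ] F [ 0.7 -0.4 -0.6] w 0.0856 gf 0.0 q7 -0.19
[0.326, 0.642, 0.324] -0.014
```

```bash
sed -i "s/^T=wpose.*/T=wpose(dict(orientation=[-1.719,-2.628,-.002],tcp_pos=[.5135,.1837,.3953])); p=viewer.grab_frame('wrist')/" fit2.py; python3 fit2.py
```

```text
[0.5567 0.2206 0.4299] [[0.7, -1.9], [-1.1, 2.3], [0.8, -0.7], [-1.5, 0.1], [0.6, 0.6]] [-2.7 -0.3 -5.1  4.  -2.1 -0.1 -3.7  0.6 -1.9  1. ]
barL [0.6065 0.2919 0.245 ]
cock [0.4529 0.2215 0.0955]
cup [0.524  0.2056 0.11  ]
t 3.5 tcp [0.5155 0.1774 0.3949] az 23.09 tilt [-0.    -0.001 -1.   ] F [-0.7 -0.8 -0. ] w 0.0855 gf 0.0 q7 -0.19
[0.353, 0.643, 0.324] -0.017
```

Call:
play_rows(commands=[[[-1,0.1,0.2,0.1,-0.02],[-1,0.2,0.4,0.2,-0.02],[-1,0.35,0.64,0.32,-0.02],[-1,0.35,0.64,0.32,-0.02],[-1,0.35,0.64,0.32,-0.02],[-1,0.35,0.64,0.32,-0.02]]])

```text
clock: 4.0
tcp_pos: [0.6058, 0.2927, 0.3287]
orientation: [-1.688, -2.647, 0.005]
contact_force: [0.4, -0.3, 1.0]
grip_width: 0.0851
gripper_force: 0.0
```

```bash
python3 -c "
from h import *
plan([])
o=get_obs();print(o['tcp_pos'],o['orientation']); p=viewer.grab_frame('wrist'); save(p,'pics/w2.png')
T=wpose(o)
for y in (.062,-.062):
  c,s=np.cos(.43),np.sin(.43); print(wproj(p,T,[.5567+c*.075-s*y,.2206+s*.075+c*y,.245]))"
```

```text
t 4.0 tcp [0.6058 0.2927 0.3287] az 24.94 tilt [-0.003 -0.001 -1.   ] F [ 0.4 -0.3  1. ] w 0.0851 gf 0.0 q7 -0.37
[0.60580507 0.29267886 0.32874478] [-1.68834118 -2.64687549  0.00468971]
(np.float64(315.55302773537704), np.float64(222.6842502325717))
(np.float64(314.34738153775936), np.float64(383.3218105116239))
```

View pics/w2.png

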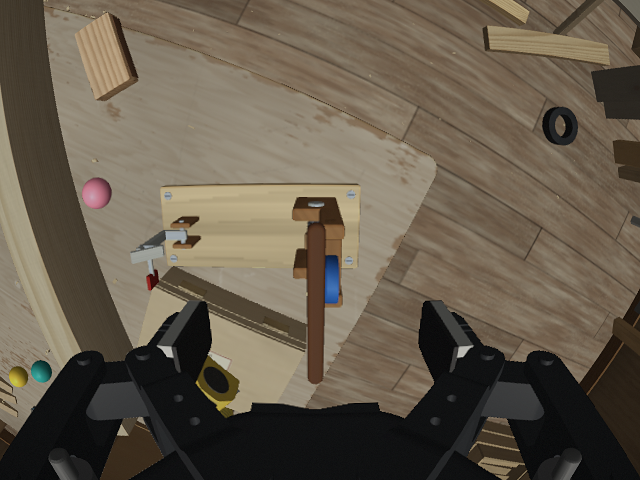

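Run:
```python
from h import *
from scipy.optimize import least_squares
o=get_obs(); T=wpose(dict(orientation=[-1.688,-2.647,.0047],tcp_pos=[.6058,.2927,.3287])); p=viewer.grab_frame('wrist')
obs=[((.075,.062,.251),(316,223.5)),((.075,-.062,.251),(315.5,383)),((-.112,-.04,.102),(152,282)),((-.13,.055,.018),(161,187)),((.13,.055,.018),(361,184))]
def w(q,X):
    c,sn=np.cos(q[2]),np.sin(q[2]); return np.array([q[0]+c*X[0]-sn*X[1],q[1]+sn*X[0]+c*X[1],X[2]])
def res(q): return np.concatenate([np.subtract(wproj(p,T,w(q,X)),uv) for X,uv in obs])
q=least_squares(res,[.5567,.2206,.43],loss='soft_l1').x; print(q.round(4),res(q).reshape(-1,2).round(1).tolist())
plan([(w(q,(.075,.045,.231)),np.degrees(q[2]))])
```

```text
[0.5571 0.2214 0.4375] [[-0.1, -0.3], [0.3, 4.1], [1.2, -2.0], [-2.4, 0.2], [-0.2, 0.0]]
t 4.1 tcp [0.6058 0.2917 0.3314] az 24.85 tilt [ 0.001 -0.001 -1.   ] F [ 0.4 -0.9  0.5] w 0.0851 gf 0.0 q7 -0.37
[0.011, 0.005, 0.502] -0.002
```

Call:
play_rows(commands=[[[-1,0.01,0,0.15,0],[-1,0.01,0,0.3,0],[-1,0.01,0,0.5,0],[-1,0.01,0,0.5,0],[0,0.01,0,0.5,0],[0.2,0.01,0,0.5,0],[0.4,0.01,0,0.5,0],[0.6,0.01,0,0.5,0],[0.8,0.01,0,0.5,0],[1,0.01,0,0.5,0],[1,0.01,0,0.5,0],[1,0.01,0,0.5,0]]], grip_force=40)

```text
clock: 5.1
tcp_pos: [0.6048, 0.2962, 0.2323]
orientation: [1.688, 2.649, 0.003]
contact_force: [0.1, -1.3, 5.3]
grip_width: 0.0104
gripper_force: 39.1
```

Run:
```python
from h import *
plan([])
for t in np.arange(.1,1.46,.1).tolist()+[1.45,1.47]: print(round(t,2),'y',round(-.85*np.sin(t),3),'z',round(.85*(1-np.cos(t)),3))
```

```text
t 5.1 tcp [0.6048 0.2962 0.2323] az 25.0 tilt [ 0.002  0.001 -1.   ] F [ 0.1 -1.3  5.3] w 0.0104 gf 39.1 q7 -0.42
0.1 y -0.085 z 0.004
0.2 y -0.169 z 0.017
0.3 y -0.251 z 0.038
0.4 y -0.331 z 0.067
0.5 y -0.408 z 0.104
0.6 y -0.48 z 0.148
0.7 y -0.548 z 0.2
0.8 y -0.61 z 0.258
0.9 y -0.666 z 0.322
1.0 y -0.715 z 0.391
1.1 y -0.758 z 0.464
1.2 y -0.792 z 0.542
1.3 y -0.819 z 0.623
1.4 y -0.838 z 0.706
1.45 y -0.844 z 0.748
1.47 y -0.846 z 0.764
```

Call:
play_rows(commands=[[[0.5,0,0,0,0],[0.5,0,0,0,0],[0.5,0,0,0,0],[0.5,0,0,0.03,0],[0.5,0,0,0.03,0],[0.7,0,0,0.03,0],[1,0,0,0.03,0],[1,0,0,0.03,0],[1,0,0,0.03,0],[1,0,0,0.03,0],[1,0,0,0.03,0]]], grip_force=40)

```text
clock: 6.02
tcp_pos: [0.6041, 0.2955, 0.2244]
orientation: [-1.688, -2.649, 0.001]
contact_force: [2.2, 0.4, -6.7]
grip_width: 0.0106
gripper_force: 38.8
```

Call:
play_rows(commands=[[[1,0,-0.042,0.001,0],[1,0,-0.085,0.004,0],[1,0,-0.127,0.01,0],[1,0,-0.169,0.017,0],[1,0,-0.21,0.026,0],[1,0,-0.251,0.038,0],[1,0,-0.291,0.052,0],[1,0,-0.331,0.067,0],[1,0,-0.37,0.085,0],[1,0,-0.408,0.104,0],[1,0,-0.408,0.104,0]]], grip_force=50)

```text
clock: 6.93
tcp_pos: [0.5288, 0.261, 0.2049]
orientation: [1.687, 2.65, -0.001]
contact_force: [0.6, 0.0, 7.2]
grip_width: 0.0101
gripper_force: 49.4
```

Run:
```python
from h import *
plan([])
for t in np.arange(.5,1.5,.05).tolist(): print(round(t,2),round(-.85*(np.sin(t)-np.sin(.5)),3),round(.85*(np.cos(.5)-np.cos(t)),3))
c=np.array([.6041,.2955,.2244]); o=get_obs()
print((o['tcp_pos']-c), 'arc expected', .17*np.sin(.5),.17*(np.cos(.5)-1))
```

```text
t 6.93 tcp [0.5288 0.261  0.2049] az 25.04 tilt [ 0.    -0.001 -1.   ] F [0.6 0.  7.2] w 0.0101 gf 49.4 q7 -0.44
0.5 -0.0 0.0
0.55 -0.037 0.021
0.6 -0.072 0.044
0.65 -0.107 0.069
0.7 -0.14 0.096
0.75 -0.172 0.124
0.8 -0.202 0.154
0.85 -0.231 0.185
0.9 -0.258 0.218
0.95 -0.284 0.252
1.0 -0.308 0.287
1.05 -0.33 0.323
1.1 -0.35 0.36
1.15 -0.368 0.399
1.2 -0.385 0.438
1.25 -0.399 0.478
1.3 -0.412 0.519
1.35 -0.422 0.56
1.4 -0.43 0.601
1.45 -0.436 0.644
[-0.07529509 -0.03446365 -0.01954472] arc expected 0.08150234156271452 -0.02081096447863663
```

Call:
play_rows(commands=[[[1,0,-0.037,0.021,0],[1,0,-0.072,0.044,0],[1,0,-0.107,0.069,0],[1,0,-0.14,0.096,0],[1,0,-0.172,0.124,0],[1,0,-0.202,0.154,0],[1,0,-0.231,0.185,0],[1,0,-0.258,0.218,0],[1,0,-0.284,0.252,0],[1,0,-0.308,0.287,0],[1,0,-0.33,0.323,0],[1,0,-0.35,0.36,0]]])

```text
clock: 7.93
tcp_pos: [0.4678, 0.2329, 0.1322]
orientation: [1.687, 2.649, 0.007]
contact_force: [7.9, 6.5, -1.5]
grip_width: 0.01
gripper_force: 53.6
```

Run:
```python
from h import *
plan([])
p=viewer.grab_frame('wrist'); save(p,'pics/w3.png')
c=np.array([.6041,.2955,.2244]); o=get_obs(); d=o['tcp_pos']-c
print(np.hypot(d[0],d[1]),d[2], 'exp', .17*np.sin(1.1),.17*(np.cos(1.1)-1))
```

```text
t 7.93 tcp [0.4678 0.2329 0.1322] az 25.02 tilt [ 0.003  0.003 -1.   ] F [ 7.9  6.5 -1.5] w 0.01 gf 53.6 q7 -0.51
0.15072275668592616 -0.09348024012909345 exp 0.15150525121044403 -0.09288865935765188
```

View pics/w3.png

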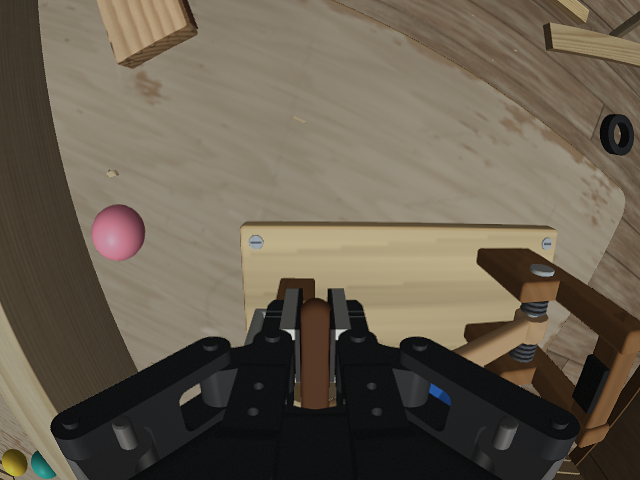

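Call:
play_rows(commands=[[[1,0,-0.015,0.038,0],[1,0,-0.03,0.078,0],[1,0,-0.045,0.118,0],[1,0,-0.057,0.158,0],[1,0,-0.068,0.199,0],[1,0,-0.075,0.241,0],[1,0,-0.081,0.283,0],[1,0,-0.082,0.292,0],[1,0,-0.082,0.292,0],[1,0,-0.082,0.292,0]]])

```text
clock: 8.82
tcp_pos: [0.4516, 0.2254, 0.0739]
orientation: [-1.687, -2.65, -0.001]
contact_force: [0.4, 3.3, 7.3]
grip_width: 0.0102
gripper_force: 56.0
```

Run:
```python
from h import *
plan([])
c=np.array([.6041,.2955,.2244]); o=get_obs(); d=o['tcp_pos']-c
print(np.hypot(d[0],d[1]),d[2], 'exp', .17*np.sin(1.46),.17*(np.cos(1.46)-1), 't est', np.arctan2(np.hypot(d[0],d[1]),.17+d[2]))
```

```text
t 8.82 tcp [0.4516 0.2254 0.0739] az 25.04 tilt [-0.     0.001 -1.   ] F [0.4 3.3 7.3] w 0.0102 gf 56.0 q7 -0.59
0.16784601341891323 -0.15054002650811643 exp 0.16895762177997964 -0.1512031374305882 t est 1.4553722170177126
```

Call:
play_rows(commands=[[[1,0,0,-0.02,0],[1,0,0.002,-0.04,0],[1,0,0.003,-0.06,0],[1,0,0.004,-0.068,0],[1,0,0.004,-0.068,0],[1,0,0.004,-0.068,0]]])

```text
clock: 9.32
tcp_pos: [0.453, 0.2258, 0.0873]
orientation: [-1.687, -2.65, -0.003]
contact_force: [5.5, 4.8, -0.7]
grip_width: 0.0103
gripper_force: 52.1
```

Run:
```python
from h import *
plan([])
s=viewer.grab_frame('scene'); t=viewer.grab_frame('wrist'); 
a=cv2.resize(s['pixels'][180:290,210:340],None,fx=3,fy=3,interpolation=2); b=cv2.resize(t['pixels'][200:420,180:430],(400,352)); c=np.zeros((360,800,3),np.uint8); c[:330,:390]=a; c[:352,400:]=b
save({'pixels':c},'pics/c.png')
```

```text
t 9.32 tcp [0.453  0.2258 0.0873] az 25.02 tilt [ 0.001  0.002 -1.   ] F [ 5.5  4.8 -0.7] w 0.0103 gf 52.1 q7 -0.57
```

View pics/c.png

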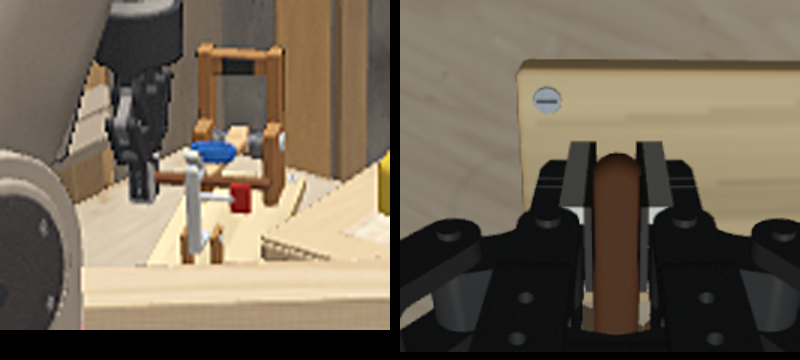

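Call:
play_rows(commands=[[[1,0,0,-0.01,0],[1,0,0,-0.015,0],[1,0,0,-0.015,0],[1,0,0,-0.015,0]]])

```text
clock: 9.75
tcp_pos: [0.4532, 0.2256, 0.0895]
orientation: [-1.688, -2.649, -0.004]
contact_force: [8.3, 6.0, -10.9]
grip_width: 0.0098
gripper_force: 49.3
```

Call:
play_rows(commands=[[[1,0,0.004,0.008,0],[1,0,0.006,0.014,0],[1,0,0.006,0.014,0],[0.7,0,0.006,0.014,0],[0.5,0,0.006,0.014,0],[0.3,0,0.006,0.014,0],[0.2,0,0.006,0.014,0],[0.2,0,0.006,0.014,0]]], grip_force=20)

```text
clock: 10.42
tcp_pos: [0.4533, 0.2248, 0.0872]
orientation: [-1.688, -2.649, 0.003]
contact_force: [0.6, 0.4, 1.2]
grip_width: 0.0342
gripper_force: 0.0
```

Run:
```python
from h import *
plan([])
s=viewer.grab_frame('scene'); t=viewer.grab_frame('wrist'); 
a=cv2.resize(s['pixels'][180:290,210:340],None,fx=3,fy=3,interpolation=2); b=cv2.resize(t['pixels'][200:420,180:430],(400,352)); c=np.zeros((360,800,3),np.uint8); c[:330,:390]=a; c[:352,400:]=b
save({'pixels':c},'pics/d.png')
```

```text
t 10.42 tcp [0.4533 0.2248 0.0872] az 24.99 tilt [-0.001 -0.001 -1.   ] F [0.6 0.4 1.2] w 0.0342 gf 0.0 q7 -0.57
```

View pics/d.png

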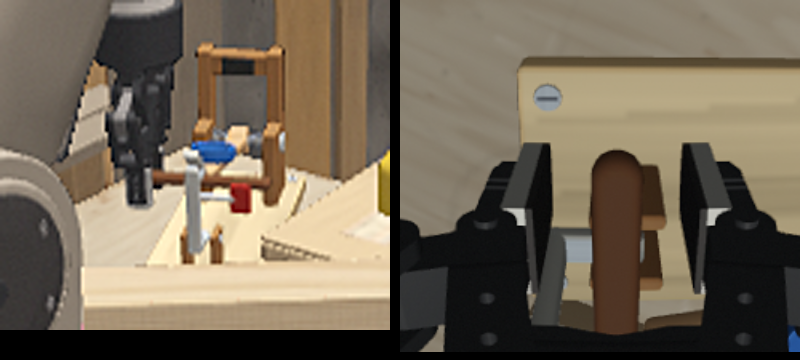

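Call:
play_rows(commands=[[[0.2,0,0,-0.1,0],[0.2,0,0,-0.25,0],[0.2,0,0,-0.45,0],[0.2,0,0,-0.65,0],[0.2,0,0,-0.85,0],[-1,0,0,-1,0],[-1,0,0,-1,0],[-1,0,0,-1,0],[-1,0,0,-1,0]]])

```text
clock: 11.27
tcp_pos: [0.4534, 0.2249, 0.2868]
orientation: [-1.688, -2.649, 0.002]
contact_force: [-0.4, -0.5, -1.1]
grip_width: 0.0803
gripper_force: 0.0
```

Run:
```python
from h import *
plan([((.363,-.257,.28),0),((.363,-.257,.28),-35)])
o=get_obs(); p=viewer.grab_frame('wrist'); save(p,'pics/w4.png'); t=viewer.grab_frame('top'); T=wpose(o); print(o['tcp_pos'],o['orientation'])
def blue(im):
    h=cv2.cvtColor(im,cv2.COLOR_RGB2HSV); m=((h[...,0]>100)&(h[...,0]<130)&(h[...,1]>150)&(h[...,2]>50)).astype(np.uint8); n,l,s,c=cv2.connectedComponentsWithStats(m); k=1+s[1:,4].argmax(); return s[k],c[k]
a=blue(p['pixels']); print(a); b=blue(t['pixels']); print(b)
for h in (.105,.112): print(watz(p,T,*a[1],h),atz(t,*b[1],h))
```

```text
t 11.27 tcp [0.4534 0.2249 0.2868] az 24.99 tilt [-0.001 -0.001 -1.   ] F [-0.4 -0.5 -1.1] w 0.0803 gf 0.0 q7 -0.34
[-1.993, -1.427, 0.037] 0.278
[-1.993, -1.427, 0.037] 0.667
[0.45336277 0.22491482 0.28683363] [-1.68820862e+00 -2.64935128e+00  2.16709480e-03]
(array([ 358,  245,   41,   42, 1332], dtype=int32), array([377.70720721, 265.5990991 ]))
(array([271, 222,   2,   2,   2], dtype=int32), array([271.5, 222.5]))
[0.52710371 0.20632586 0.105     ] [0.53997604 0.1997156  0.105     ]
[0.5248601  0.20813808 0.112     ] [0.53838144 0.19880397 0.112     ]
```

View pics/w4.png

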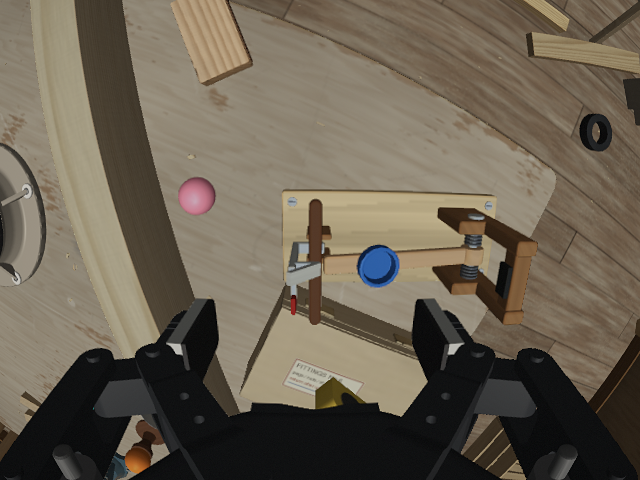

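Run:
```python
from h import *
t=viewer.grab_frame('top'); s=viewer.grab_frame('scene'); save(t,'pics/top1.png')
for x in viewer.trace(t,'ball'):
    ys,xs=np.nonzero(x['pixels']); print(xs.mean().round(1),ys.mean().round(1),t['pixels'][x['pixels']].mean(0).round(),atz(t,xs.mean(),ys.mean(),.03).round(3),atz(t,xs.mean(),ys.mean(),.072).round(3))
a=cv2.resize(t['pixels'][130:370,350:530],None,fx=2.2,fy=2.2,interpolation=2); b=cv2.resize(s['pixels'][180:420,340:530],None,fx=2.1,fy=2.1,interpolation=2)
c=np.zeros((530,798,3),np.uint8); c[:a.shape[0],:396]=a; c[:b.shape[0],399:399+b.shape[1]]=b; save({'pixels':c},'pics/e.png')
```

```text
409.4 316.5 [ 64. 164. 154.] [ 0.264 -0.216  0.03 ] [ 0.264 -0.209  0.072]
424.9 283.2 [220. 124.  54.] [ 0.365 -0.267  0.03 ] [ 0.362 -0.258  0.072]
430.1 337.9 [222. 199.  74.] [ 0.201 -0.276  0.03 ] [ 0.202 -0.267  0.072]
```

View pics/e.png

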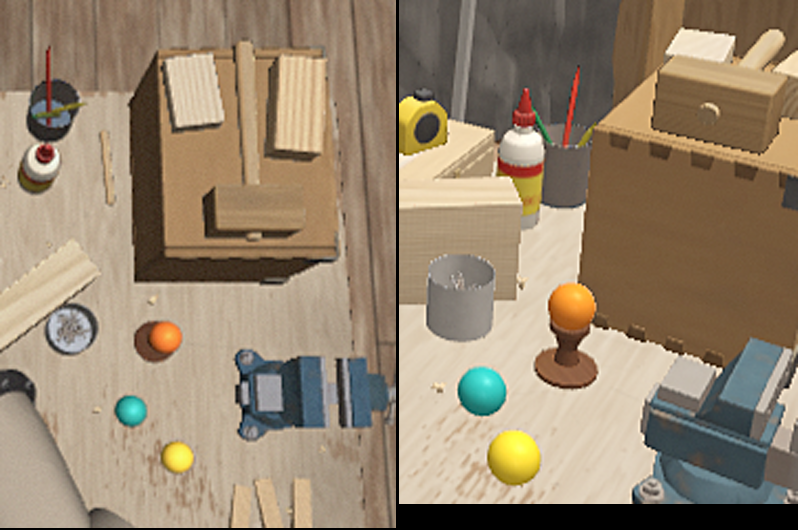

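Call:
play_rows(commands=[[[-1,-0.15,-0.05,0,0],[-1,-0.33,-0.12,0,0],[-1,-0.5,-0.19,0,0],[-1,-0.67,-0.25,0,0],[-1,-0.83,-0.31,0,0],[-1,-0.96,-0.36,0,0]]])

```text
clock: 12.02
tcp_pos: [0.4693, 0.0182, 0.287]
orientation: [-1.69, -2.648, 0.002]
contact_force: [0.9, 0.3, -0.9]
grip_width: 0.0853
gripper_force: 0.0
```

Call:
play_rows(commands=[[[-1,-0.13,-0.12,0,0],[-1,-0.26,-0.25,0,0],[-1,-0.4,-0.4,0,0],[-1,-0.54,-0.55,0,0],[-1,-0.67,-0.7,0,0],[-1,-0.67,-0.7,0,0],[-1,-0.67,-0.7,0,0],[-1,-0.67,-0.7,0,0],[-1,-0.67,-0.7,0,0]]])

```text
clock: 12.77
tcp_pos: [0.4, -0.1581, 0.2875]
orientation: [-1.684, -2.651, -0.001]
contact_force: [-0.5, 0.4, -0.8]
grip_width: 0.0854
gripper_force: 0.0
```

Run:
```python
from h import *
plan([((.363,-.257,.2),25)])
o=get_obs(); p=viewer.grab_frame('wrist'); T=wpose(o); save(p,'pics/w5.png')
for x in viewer.trace(p,'ball'):
    ys,xs=np.nonzero(x['pixels']); print(x['score'],x['rect'],xs.mean().round(1),ys.mean().round(1),p['pixels'][x['pixels']].mean(0).round(),watz(p,T,xs.mean(),ys.mean(),.072).round(4))
t=viewer.grab_frame('top')
print('box',atz(t,411.4,257.3,0),atz(t,425,243.6,.2),atz(t,425,243.6,.15),'vise',atz(t,459,290,0),atz(t,459,290,.1))
```

```text
t 12.77 tcp [ 0.4    -0.1581  0.2875] az 25.14 tilt [-0.     0.001 -1.   ] F [-0.5  0.4 -0.8] w 0.0854 gf 0.0 q7 0.65
[-0.369, -0.378, 0.437] 0.002
0.95 [225.1, 255.9, 264.0, 299.7] 244.0 278.5 [166.  97.  40.] [ 0.3649 -0.2574  0.072 ]
0.71 [172.5, 180.8, 204.8, 217.8] 188.8 198.2 [ 44. 129. 121.] [ 0.2801 -0.202   0.072 ]
0.71 [112.9, 204.3, 148.7, 239.6] 129.5 223.0 [167. 150.  53.] [ 0.2252 -0.2555  0.072 ]
box [ 0.45010304 -0.2334707   0.        ] [ 0.45851441 -0.23446433  0.2       ] [ 0.46743399 -0.24537186  0.15      ] vise [ 0.34672254 -0.37851317  0.        ] [ 0.33933665 -0.34958001  0.1       ]
```

Call:
play_rows(commands=[[[-1,-0.12,-0.12,0,0],[-1,-0.25,-0.25,0.1,0],[-1,-0.373,-0.375,0.25,0],[-1,-0.373,-0.375,0.4,0],[-1,-0.373,-0.375,0.55,0],[-1,-0.373,-0.375,0.7,0],[-1,-0.373,-0.375,0.75,0],[-1,-0.373,-0.375,0.75,0],[-1,-0.373,-0.375,0.75,0]]])

```text
clock: 13.67
tcp_pos: [0.3638, -0.2584, 0.1382]
orientation: [-1.686, -2.651, -0.001]
contact_force: [-0.0, 0.5, -0.3]
grip_width: 0.0854
gripper_force: 0.0
```

Run:
```python
from h import *
o=get_obs(); p=viewer.grab_frame('wrist'); T=wpose(o); save(p,'pics/w6.png')
x=viewer.trace(p,'ball')
for x in x[:2]:
    ys,xs=np.nonzero(x['pixels']); print(x['score'],x['rect'],xs.mean().round(1),ys.mean().round(1),p['pixels'][x['pixels']].mean(0).round(),watz(p,T,xs.mean(),ys.mean(),.072).round(4))
plan([((.364,-.2575,.056),25)])
```

```text
0.67 [281.9, 219.3, 357.1, 296.2] 316.8 257.0 [179. 107.  44.] [ 0.365  -0.2575  0.072 ]
0.65 [185.5, 92.5, 244.2, 160.6] 214.7 127.4 [ 47. 140. 131.] [ 0.2802 -0.2125  0.072 ]
t 13.77 tcp [ 0.3645 -0.2592  0.1393] az 25.05 tilt [ 0.003 -0.002 -1.   ] F [0.  0.2 0.5] w 0.0855 gf 0.0 q7 0.75
[0.01, 0.001, 0.417] 0.001
```

Call:
play_rows(commands=[[[-1,0.01,0.002,0.15,0],[-1,0.01,0.002,0.3,0],[-1,0.01,0.002,0.425,0],[-1,0.01,0.002,0.425,0],[-0.4,0.01,0.002,0.425,0],[-0.2,0.01,0.002,0.425,0],[0,0.01,0.002,0.425,0],[0.2,0.01,0.002,0.425,0],[0.4,0.01,0.002,0.425,0],[0.4,0.01,0.002,0.425,0],[0.4,0.01,0.002,0.425,0]]], grip_force=20)

```text
clock: 14.68
tcp_pos: [0.3642, -0.2576, 0.0543]
orientation: [1.686, 2.646, -0.0]
contact_force: [0.3, 2.0, 8.2]
grip_width: 0.043
gripper_force: 20.0
```

Call:
play_rows(commands=[[[0.4,0,0,-0.05,0],[0.4,0,0,-0.15,0],[0.4,0,0,-0.3,0],[0.4,0,0,-0.5,0],[0.4,0,0,-0.7,0],[0.4,0,0,-0.9,0],[0.4,0,0,-1,0],[0.4,0,0,-1,0]]])

```text
clock: 15.35
tcp_pos: [0.3649, -0.258, 0.2585]
orientation: [1.683, 2.641, -0.002]
contact_force: [-0.2, -0.4, -1.2]
grip_width: 0.0427
gripper_force: 20.6
```

Call:
play_rows(commands=[[[0.4,0.1,0.12,-0.1,0],[0.4,0.22,0.26,-0.1,0],[0.4,0.34,0.4,-0.1,0],[0.4,0.46,0.54,-0.1,0],[0.4,0.6,0.7,-0.1,0],[0.4,0.6,0.7,-0.1,0]]])

```text
clock: 15.85
tcp_pos: [0.4406, -0.0809, 0.2732]
orientation: [1.674, 2.658, 0.006]
contact_force: [0.7, 1.2, -0.0]
grip_width: 0.0428
gripper_force: 20.7
```

Call:
play_rows(commands=[[[0.4,0.1,0.1,0,-0.06],[0.4,0.2,0.18,0,-0.13],[0.4,0.3,0.26,0,-0.2],[0.4,0.4,0.34,0,-0.27],[0.4,0.5,0.43,0,-0.34],[0.4,0.6,0.52,0,-0.41],[0.4,0.71,0.61,0,-0.48],[0.4,0.71,0.61,0,-0.5],[0.4,0.71,0.61,0,-0.5]]])

```text
clock: 16.6
tcp_pos: [0.4885, 0.0929, 0.2723]
orientation: [-0.537, -3.094, -0.001]
contact_force: [-0.8, -0.7, 0.2]
grip_width: 0.0427
gripper_force: 20.7
```

Run:
```python
from h import *
plan([((.529,.208,.25),115)])
```

```text
t 16.6 tcp [0.4885 0.0929 0.2723] az 70.29 tilt [-0.001  0.001 -1.   ] F [-0.8 -0.7  0.2] w 0.0427 gf 20.7 q7 0.72
[0.003, 0.61, 0.112] -0.497
```

Call:
play_rows(commands=[[[0.4,0,0.1,0,-0.07],[0.4,0,0.2,0,-0.14],[0.4,0,0.3,0,-0.21],[0.4,0,0.4,0,-0.28],[0.4,0,0.5,0,-0.35],[0.4,0,0.61,0,-0.42],[0.4,0,0.61,0,-0.5],[0.4,0,0.61,0,-0.5],[0.4,0,0.61,0,-0.5],[0.4,0,0.61,0,-0.5]]])

```text
clock: 17.43
tcp_pos: [0.5309, 0.2042, 0.2722]
orientation: [0.671, -3.068, 0.002]
contact_force: [-0.6, 0.5, -0.7]
grip_width: 0.0428
gripper_force: 20.8
```

Run:
```python
from h import *
plan([((.529,.208,.15),115)])
o=get_obs(); p=viewer.grab_frame('wrist'); T=wpose(o); save(p,'pics/w7.png'); print(o['tcp_pos'],o['orientation'])
h=cv2.cvtColor(p['pixels'],cv2.COLOR_RGB2HSV); m=((h[...,0]>100)&(h[...,0]<130)&(h[...,1]>150)&(h[...,2]>50)).astype(np.uint8); ys,xs=np.nonzero(m); print(len(xs),xs.min() if len(xs) else 0,xs.max() if len(xs) else 0,ys.min() if len(xs) else 0,ys.max() if len(xs) else 0)
print('cup pred',wproj(p,T,[.5272,.2074,.108]))
```

```text
t 17.43 tcp [0.5309 0.2042 0.2722] az 114.66 tilt [-0.001 -0.002 -1.   ] F [-0.6  0.5 -0.7] w 0.0428 gf 20.8 q7 1.18
[-0.0, 0.022, 0.611] -0.004
[0.53091306 0.2041943  0.27222327] [ 6.70746986e-01 -3.06813541e+00  2.14748471e-03]
1665 298 344 194 239
cup pred (np.float64(320.53255589686637), np.float64(218.04576003283324))
```

View pics/w7.png

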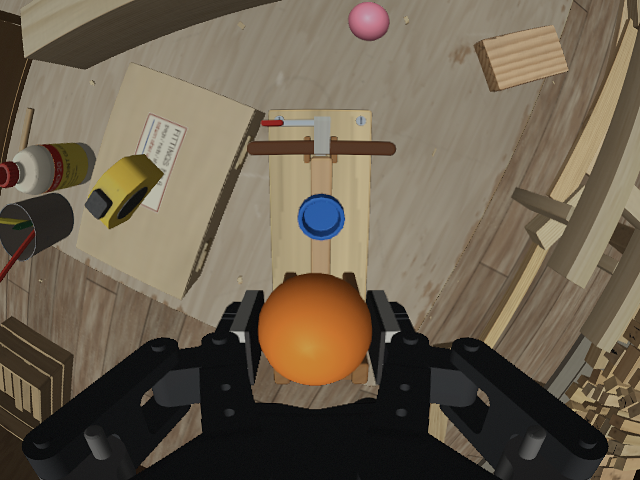

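Run:
```python
from h import *
from scipy.optimize import least_squares
p=viewer.grab_frame('wrist')
T2=wpose(dict(tcp_pos=[.5309,.2042,.2722],orientation=[.6707,-3.0681,.0021])); T1=wpose(dict(tcp_pos=[.45336,.22491,.28683],orientation=[-1.6882,-2.6493,.0022]))
S=least_squares(lambda X:np.r_[np.subtract(wproj(p,T1,X),(378,266)),np.subtract(wproj(p,T2,X),(321.3,216.5))],[.527,.207,.11]); print('rim',S.x.round(4),S.fun.round(1))
print('ball pred at tool', wproj(p,T2,(T2@[0,0,-.018,1])[:3]), wproj(p,T2,(T2@[.004,0,-.018,1])[:3]),wproj(p,T2,(T2@[0,0,-.024,1])[:3]))
for z in (.105,.11): print(watz(p,T2,321.3,216.5,z).round(4))
X=np.array([.5275,.2075,.108])
plan([((.5285,.208,.15),115)])
```

```text
rim [0.5255 0.2073 0.1092] [-0.1 -0.  -0.   0.1]
ball pred at tool (np.float64(315.3211779066175), np.float64(329.79820261663593)) (np.float64(315.3418123184371), np.float64(320.6785625612112)) (np.float64(315.3422579120389), np.float64(337.91030643709155))
[0.5263 0.2078 0.105 ]
[0.5253 0.2072 0.11  ]
t 17.53 tcp [0.531  0.2046 0.2725] az 114.76 tilt [ 0.    -0.001 -1.   ] F [-0.5 -0.2 -0.1] w 0.0425 gf 20.8 q7 1.18
[0.004, 0.021, 0.613] -0.003
```

Call:
play_rows(commands=[[[0.4,0.004,0.024,0.15,0],[0.4,0.004,0.024,0.3,0],[0.4,0.004,0.024,0.45,0],[0.4,0.004,0.024,0.6,0],[0.4,0.004,0.024,0.7,0],[0.4,0.004,0.024,0.77,0],[0.4,0.004,0.024,0.8,0],[0.4,0.004,0.024,0.812,0],[0.4,0.004,0.024,0.812,0],[0.4,0.004,0.024,0.812,0]]])

```text
clock: 18.37
tcp_pos: [0.5293, 0.2094, 0.1116]
orientation: [-0.677, 3.066, -0.002]
contact_force: [-0.3, -2.3, 3.5]
grip_width: 0.0429
gripper_force: 21.0
```

Run:
```python
from h import *
plan([((.5283,.2086,.108),115)])
```

```text
t 18.37 tcp [0.5293 0.2094 0.1116] az 114.91 tilt [ 0.002 -0.001 -1.   ] F [-0.3 -2.3  3.5] w 0.0429 gf 21.0 q7 1.01
[0.006, -0.002, 0.018] -0.001
```

Call:
play_rows(commands=[[[0.4,0.006,-0.003,0,0],[0.4,0.006,-0.003,0,0],[0.4,0.006,-0.003,0,0]]])

```text
clock: 18.62
tcp_pos: [0.5289, 0.2093, 0.1115]
orientation: [-0.678, 3.064, 0.001]
contact_force: [3.2, -1.2, 5.8]
grip_width: 0.0429
gripper_force: 21.1
```

Call:
play_rows(commands=[[[0,0,0,0,0],[-0.05,0,0,0,0],[-0.1,0,0,0,0],[-0.15,0,0,0,0],[-0.2,0,0,0,0],[-0.3,0,0,0,0],[-0.4,0,0,0,0],[-0.5,0,0,0,0],[-0.5,0,0,0,0],[-0.5,0,0,0,0]]])

```text
clock: 19.45
tcp_pos: [0.5273, 0.209, 0.1102]
orientation: [0.68, -3.067, -0.0]
contact_force: [0.4, -0.4, -0.4]
grip_width: 0.064
gripper_force: 0.0
```

Run:
```python
from h import *
plan([])
o=get_obs(); p=viewer.grab_frame('wrist'); T=wpose(o)
x=viewer.trace(p,'ball')[0]; ys,xs=np.nonzero(x['pixels']); print(x['rect'],p['pixels'][x['pixels']].mean(0),watz(p,T,xs.mean(),ys.mean(),.124))
save(p,'pics/w8.png')
```

```text
t 19.45 tcp [0.5273 0.209  0.1102] az 115.01 tilt [-0. -0. -1.] F [ 0.4 -0.4 -0.4] w 0.064 gf 0.0 q7 1.02
[253.4, 281.5, 372.3, 392.0] [167.62243691  98.2817429   39.7056388 ] [0.53221143 0.21011935 0.124     ]
```

View pics/w8.png

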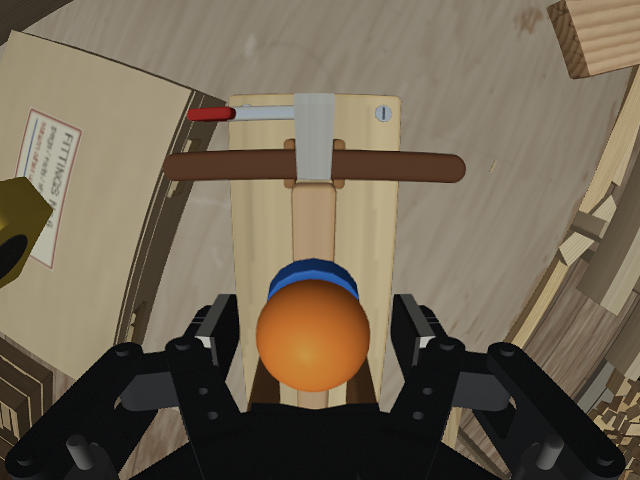

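Call:
play_rows(commands=[[[-0.6,0,0,-0.05,0],[-0.7,0,0,-0.15,0],[-0.7,0,0,-0.3,0],[-0.7,0,0,-0.5,0],[-0.7,0,0,-0.7,0],[-0.7,0,0,-0.9,0],[-0.7,0,0,-1,0],[-0.7,0,0,-1,0],[-0.7,0,0,-1,0],[-0.7,0,0,-1,0]]])

```text
clock: 20.38
tcp_pos: [0.527, 0.2085, 0.3098]
orientation: [0.68, -3.066, 0.001]
contact_force: [-0.4, -0.3, -0.3]
grip_width: 0.0727
gripper_force: 0.0
```

Run:
```python
from h import *
plan([])
o=get_obs(); p=viewer.grab_frame('wrist'); T=wpose(o)
x=viewer.trace(p,'ball')[0]; ys,xs=np.nonzero(x['pixels']); print(x['rect'],p['pixels'][x['pixels']].mean(0),watz(p,T,xs.mean(),ys.mean(),.124))
for n,X in dict(nose=(-.092,0,.107)).items():
    c,s=np.cos(.4375),np.sin(.4375); print(n,wproj(p,T,[.5571+c*X[0],.2214+s*X[0],X[2]]))
t=viewer.grab_frame('top')
for n in ['nail_tin','glue_bottle','pencil_cup','sanding_block']:
    for y in viewer.trace(t,n)[:1]: print(n,np.round(y['rect']))
save({'pixels':cv2.resize(p['pixels'][120:400,180:460],(560,560))},'pics/w9.png')
```

```text
t 20.38 tcp [0.527  0.2085 0.3098] az 115.01 tilt [-0.001 -0.001 -1.   ] F [-0.4 -0.3 -0.3] w 0.0727 gf 0.0 q7 1.2
[342.4, 15.7, 379.9, 49.2] [173.9067623  110.89139344 126.37192623] [0.36013381 0.17362241 0.124     ]
nose (np.float64(313.8969747023656), np.float64(148.21186219696804))
glue_bottle [360. 195. 380. 216.]
pencil_cup [364. 153. 386. 194.]
sanding_block [204. 297. 241. 336.]
```

View pics/w9.png

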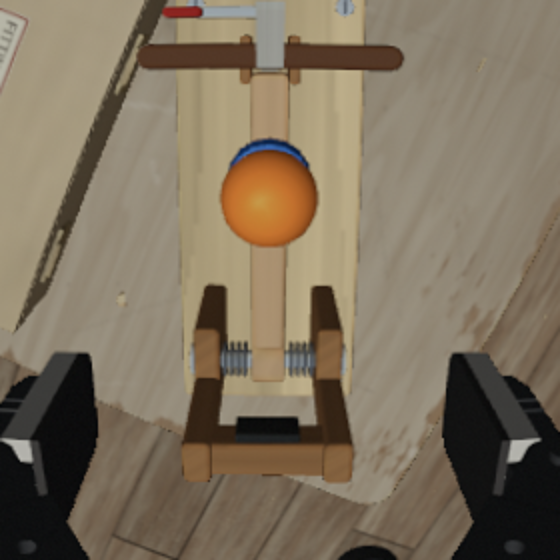

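Run:
```python
from h import *
o=get_obs(); p=viewer.grab_frame('wrist'); T=wpose(o)
print(wproj(p,T,[.5283,.2086,.124]),wproj(p,T,[.5257,.2074,.109]))
h=cv2.cvtColor(p['pixels'],cv2.COLOR_RGB2HSV); m=((h[...,0]>5)&(h[...,0]<17)&(h[...,1]>190)&(h[...,2]>120)); m[300:]=0; m[:160]=0; ys,xs=np.nonzero(m); print(len(xs),(xs.min()+xs.max())/2,(ys.min()+ys.max())/2,xs.max()-xs.min())
t=viewer.grab_frame('top'); d=cv2.absdiff(t['pixels'],cv2.cvtColor(cv2.imread('pics/top0.png'),cv2.COLOR_BGR2RGB)).max(2); print('tin diff',(d[266:294,370:397]>40).sum(), 'tools', get_obs()['clock'])
```

```text
(np.float64(314.0939100782479), np.float64(215.9661162146239)) (np.float64(314.1326857860776), np.float64(209.54349035887816))
1350 313.5 219.0 45
tin diff 341 tools 20.8333
```

Run:
```python
from h import *
s=viewer.grab_frame('scene'); t=viewer.grab_frame('top')
for p in (s,t):
  for n in ['nail_tin','pencil_cup']:
    for x in viewer.trace(p,n)[:2]: print(n,x['score'],np.round(x['rect']))
print(t['pixels'][266:294:6,370:397:6].tolist()[2])
print(get_obs()['clock'], get_obs()['contact_force'])
r.hand_in()
```

```text
nail_tin 0.65 [353. 302. 385. 344.]
pencil_cup 0.79 [406. 213. 433. 280.]
pencil_cup 0.7 [364. 153. 387. 194.]
[[193, 180, 162], [200, 183, 163], [194, 179, 160], [183, 167, 148], [162, 147, 133]]
21.1333 [-0.41618046 -0.22419068 -0.94395322]
the job is handed in; nothing more can be done
```

I handed the job in at about 21 s: the arm is hooked under the catch and stays there by itself, the orange ball rests in the blue cup, and the gripper is clear. In the scene view the nail tin and pencil cup stand where they did, and in the top view so do the glue bottle and sanding block; the top view's last check could not confirm the tin.

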